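# Make up left and right sensor mounting kits

### The arm

A 6-joint arm with a two-finger parallel gripper is mounted at the origin on the work surface. World frame = base frame: x ahead of the robot, y to its left, z up, the work surface at z = 0. Lengths are in m, angles in rad, forces in N, time in s.
With the tool pointing down it reaches from about 0.35 to 0.975 m from the base axis. Payload 4.9 kg.
Tool frame: the origin (TCP) lies at the very end of the fingers, on their centre line; the grasp point (between the pads) lies 19 mm behind it (manip.grasp_offset is the distance from the TCP to the grasp point, in m); z points along the fingers, y is the line along which they close (so a half turn about z gives the same grasp; the last joint's range is limited). The gripper opens to 85 mm and grips with 20 to 120 N. Pads are 22 mm wide; open, the fingers measure 114 mm over their backs; the gripper's body (76 mm by 85 mm) begins 54 mm behind the grasp point. The pads swing forward as they close: fully open they stand 13 mm farther back than shut.
Start: joints at [1.064, 0.053, 1.613, -0, 1.476, -0.119], TCP at [0.236, 0.579, 0.231] pointing down, gripper open.
Joint ranges: [-3.01, 3.01], [-1.01, 2.22], [0.06, 2.58], [-1.02, 4.17], [0.09, 2.62], [-3.14, 3.14]. Speed limits (rad/s): [2.57, 2.57, 3.14, 3.14, 3.14, 3.14].

### API

Orientations are given as a unit quaternion [w, x, y, z].
In Python, from plant import manip, eyes, job_done, models gives the robot as it stands.
- The arm moves only by the tool servo_tool, never from a script. Its argument "motion" is one flat list of numbers, 5 for each row, row after row: the opening, from -1 (shut) to 1 (fully open), then the shift along the tool's x, y, z normalised to -1 to 1, where 1 is 120 mm, then the turn about the tool's z normalised to -1 to 1, where 1 is 45 degrees. A call has 1 to 5 rows; each row is the pose to reach, as a shift and turn from the pose commanded when the call began, along the tool's axes at that moment; what a row does not reach only later rows make up. A row lasts 1/8 s, in which the tool goes at most 62.5 mm and 10.7 degrees, less where a joint would pass 70% of its speed; a pose out of reach is approached as far as the arm can. A call with a number of a shift or a turn outside -1 to 1 is refused whole. A call with a gripper value outside its range is refused whole. The fingers move at their own pace and stop on an object; the grip force is fixed at half the most. Time passes only in rows, so rows that repeat a pose let the fingers close. It gives the time, the measured TCP pose, the force, the opening and the grip force at its end, in the units of the state.
- manip.state(): the state, without advancing time (a new reading comes with each control period).
- eyes.grab_frame(name): name is "side" or "top" or "wrist"; returns (picture, depth): 480x640x3 uint8, red, green, blue; 480x640 float32, m along the optical axis (not along the pixel's ray), 0 where there is no reading.
- eyes.camera_params(name): a dict with "fov_y" (degrees; the focal length in pixels is half the picture's height over the tangent of half this angle, whatever the lens; pixels are square), "cx", "cy" (the principal point, pixels), "pose" (4x4, takes a point from camera to world coordinates); the wrist camera has in their place "T_tool_cam" (4x4, takes a point from camera to tool coordinates, whose origin is the TCP and whose axes are the flange's). Camera axes: x right, y up, looking along -z (the intrinsics and any distortion apply to the point x, -y, -z); pixel columns grow to the right and rows downward; lengths in m; the calibration is good to about 2 mm. The wrist camera is an equidistant fisheye: a pixel r from the principal point sees the ray r / f radians off the axis. A picture is of the moment at which its call begins: read the wrist's pose just before it. camera_params takes no time and is no camera call.
- job_done(): hands the job in; it is judged then, once.
Trained networks look in the newest picture that a camera, given by its name, has taken for a name from the list of things; names that differ only in an ending like _2 or _b are one class to them, and where a whole thing is asked for, a point or a joint stands for the part that bears it (a point fixed in the world has none). Each returns a list of dicts, best first, with "p" (0 to 1); they miss things now and then, are a little off and sometimes report something else, mostly with a low value. They report only what shows in the picture. A call takes as long as a camera call. They do not tell look-alikes from the thing itself.
- models.regions_of(camera, label): "mask" (480x640 bool, what is visible of it) and "pixel" ([column, row] in pixels, amid what is visible of it).
The state is a dict: "time": time; "joint_pos": joint angles; "joint_vel": joint speeds; "joint_efforts": joint torques, N m; "tool_pos": TCP position; "tool_rot": TCP orientation; "contact_force": force on the tool from outside, world axes, zero at the start; "ft_torque": the same for the moment, N m; "gripper_width": opening from 0.0 (shut) to 1.0 (fully open); "grasp_force": force on a finger pad.
Only numpy, scipy, OpenCV 4.12 (cv2) and the standard library are available. Lean on these libraries where they do the work, as an engineer would, in place of code of your own. Each camera call takes 0.05 s, during which the arm holds its last target. There are 200 camera calls.

### The job

Make up two sensor mounting kits. The two-bay tray gets the left-hand bracket in its wide bay and the plain sensor in its narrow bay; the three-bay tray gets the right-hand bracket in its wide bay, and the flanged sensor and the sleeve in its two small bays, one in each, whichever way round. Everything must rest upright and flat on the floor of its bay, and the meter, the jar and the screwdriver are to be left where they are.

Things in the scene. Friction and masses are not known exactly. Their poses are not given: they have to be found in the camera images.
- bracket_left_web (a point): Left-hand aluminium bracket, loose, 0.12 kg. Flat L foot 6 mm thick: leg 64 x 20 mm along x under the web; side leg at the -x end (x -32..-10), out to y = +34. Upright web (grip it across y): 48 mm along x, 10 mm thick, top 50 mm up. Seen from above, web running away from you, side leg at the near end: side leg points left. Point: mid-web, 28 mm above the underside; z up. Any start yaw.
- bracket_right_web (a point): Right-hand aluminium bracket, loose, 0.12 kg. Flat L foot 6 mm thick: leg 64 x 20 mm along x under the web; side leg at the -x end (x -32..-10), out to y = -34. Upright web (grip it across y): 48 mm along x, 10 mm thick, top 50 mm up. Seen from above, web running away from you, side leg at the near end: side leg points right. Point: mid-web, 28 mm above the underside; z up. Any start yaw.
- plain_sensor_mid (a point): Plain sensor: straight steel cylinder, 30 mm diameter, 52 mm tall, no flange, small dark face with a brass pin on top, dark band round the body; loose, standing upright. This point: on its axis, half-way up (26 mm); z is its axis, up. About 0.15 kg.
- flanged_sensor_mid (a point): Flanged sensor: steel cylinder 28 mm diameter, 52 mm tall over all, with a round flange 46 mm diameter, 5 mm thick at its foot with four dark holes, dark face with a brass pin on top; loose, standing upright. This point: on its axis, half-way up (26 mm); z is its axis, up. About 0.16 kg.
- sleeve_mid (a point): Sleeve: plain open steel tube, 40 mm outer and 28 mm inner diameter, 52 mm tall; loose, standing upright. This point: on its axis, half-way up (26 mm); z is its axis, up. About 0.15 kg.
- tray_two: Two-bay kit tray, fixed: grey floor 3 mm thick, black walls and dividers 4 mm thick, tops 9 mm above the bench. Origin at the centre of the underside. Outer size 100 (x) x 144 (y) mm. One divider: the wide bay spans x -46..46, y -68..12 mm (centre y -28); the narrow bay spans x -46..46, y 16..68 mm (centre y 42).
- tray_three: Three-bay kit tray, fixed: grey floor 3 mm thick, black walls and dividers 4 mm thick, tops 9 mm above the bench. Origin at the centre of the underside. Outer size 136 (x) x 154 (y) mm. Dividers in a T: the wide bay spans x -64..64, y -73..7 mm (centre y -33); the two small bays are 62 mm square, y 11..73 mm (centre y 42), x -64..-2 and 2..64 mm (centres x -33 and 33).
- meter: Bystander: black hand-held multimeter lying on its back, 85 x 170 x 40 mm, loose. Origin at the centre of its underside.
- jar: Bystander: round white grease jar with a blue lid, 56 mm diameter, 45 mm tall, loose, upright, at the right of the robot. Origin at the centre of its underside.
- screwdriver: Bystander: screwdriver with a black handle lying on the bench, loose, at the robot's left. Origin at the underside near its middle.
Mind the look-alikes: they are no part of the job. Leave any green or red look-alike of the part that bears bracket_left_web alone.

How it is judged:
At the end, for the whole second after the job is handed in: Each thing's listed point lies inside its bay (flanged sensor and sleeve in different small bays), at its standing height above the tray floor within 3 mm, tilted less than 0.1 rad and slower than 0.02 m/s (x of bracket_left_web in the frame of tray_two between -0.046 and 0.046 m and y of bracket_left_web in the frame of tray_two between -0.068 and 0.012 m and z of bracket_left_web in the frame of tray_two between 0.028 and 0.034 m and angle between each of bracket_left_web, plain_sensor_mid, bracket_right_web's own z axis and vertical below 0.1 rad and x of plain_sensor_mid in the frame of tray_two between -0.046 and 0.046 m and y of plain_sensor_mid in the frame of tray_two between 0.016 and 0.068 m and z of plain_sensor_mid in the frame of tray_two between 0.026 and 0.032 m and x of bracket_right_web in the frame of tray_three between -0.064 and 0.064 m and y of bracket_right_web in the frame of tray_three between -0.073 and 0.007 m and z of bracket_right_web in the frame of tray_three between 0.028 and 0.034 m and (((x of flanged_sensor_mid in the frame of tray_three between -0.064 and -0.002 m and y of flanged_sensor_mid in the frame of tray_three between 0.011 and 0.073 m and z of flanged_sensor_mid in the frame of tray_three between 0.026 and 0.032 m and angle between flanged_sensor_mid's own z axis and vertical below 0.1 rad) and (x of sleeve_mid in the frame of tray_three between 0.002 and 0.064 m and y of sleeve_mid in the frame of tray_three between 0.011 and 0.073 m and z of sleeve_mid in the frame of tray_three between 0.026 and 0.032 m and angle between sleeve_mid's own z axis and vertical below 0.1 rad)) or ((x of flanged_sensor_mid in the frame of tray_three between 0.002 and 0.064 m and y of flanged_sensor_mid in the frame of tray_three between 0.011 and 0.073 m and z of flanged_sensor_mid in the frame of tray_three between 0.026 and 0.032 m and angle between flanged_sensor_mid's own z axis and vertical below 0.1 rad) and (x of sleeve_mid in the frame of tray_three between -0.064 and -0.002 m and y of sleeve_mid in the frame of tray_three between 0.011 and 0.073 m and z of sleeve_mid in the frame of tray_three between 0.026 and 0.032 m and angle between sleeve_mid's own z axis and vertical below 0.1 rad))) and linear speed of each of bracket_left, bracket_right, plain_sensor, flanged_sensor, sleeve below 0.02 m/s); the robot touches nothing.
It fails at once if the meter, jar or screwdriver is moved by more than 25 mm (distance of any of meter, jar, screwdriver from where it was at the start of the episode above 0.025 m).
It also fails if it takes over 128 s, if anything falls off the work surface, if the arm or the gripper's body presses on something with over 40 N, if the wrist force passes 120 N, or if a joint passes its speed limit or range.

## Working session

There is one attempt and no reset: what is moved stays moved. The work goes in short steps, Python scripts to look and compute and a tool call to move; the robot and the scene stay as the last step left them, time stands still between calls to the robot, and variables do not carry over. Pictures are saved under pics/ and viewed, at most 14 in all, crops included, and the job is handed in when it is done.

Besides the shell and the picture viewer there is one more tool, called after ">>>" as name(argument=value, ...) on one line, values as JSON. servo_tool: Moves the arm, as the interface text tells. Its arguments: {"type":"object","properties":{"motion":{"type":"array","items":{"type":"number","minimum":-1,"maximum":1}}},"required":["motion"]}

```bash
ls; mkdir -p pics; cat > h.py <<'E'
import numpy as np, cv2
from plant import manip, eyes, job_done, models
def K(c):
    p=eyes.camera_params(c); f=240/np.tan(np.radians(p["fov_y"]/2)); return p,f
def cloud(c,depth):
    p,f=K(c); v,u=np.mgrid[0:480,0:640]
    X=np.stack([(u-p["cx"])/f*depth,-(v-p["cy"])/f*depth,-depth],-1)
    T=np.array(p["pose"]); return X@T[:3,:3].T+T[:3,3]
def save(n,img): cv2.imwrite(f"pics/{n}.png",img[:,:,::-1])
E
python3 - <<'E'
from h import *
print(manip.state())
for c in("top","side"):
    im,d=eyes.grab_frame(c); save(c+"0",im); np.savez(c+"0",im=im,d=d)
    p=eyes.camera_params(c);print(c,p)
    P=cloud(c,d)
    for l in "bracket_left_web bracket_right_web plain_sensor_mid flanged_sensor_mid sleeve_mid tray_two tray_three meter jar screwdriver".split():
        for r in models.regions_of(c,l)[:4]:
            m=r["mask"]&(d>0); q=P[m]
            if len(q)==0: continue
            hi=q[q[:,2]>q[:,2].max()-.012]
            print(l,round(r["p"],2),np.round(r["pixel"]),m.sum(),"mean",q.mean(0).round(3),"top",np.r_[(hi[:,:2].min(0)+hi[:,:2].max(0))/2,q[:,2].max()].round(3))
print(eyes.camera_params("wrist"))
E
```

```text
pics
{'time': 0.0, 'joint_pos': array([ 1.06401022e+00,  5.33760574e-02,  1.61429745e+00, -2.57809868e-05,
        1.47599049e+00, -1.19022202e-01]), 'joint_vel': array([ 5.86059799e-04,  2.29148475e-04, -6.24541887e-05,  3.67274054e-04,
       -1.78526067e-03, -1.46342144e-03]), 'joint_efforts': array([-7.83140313e-04, -3.93672788e+01, -3.70178854e+01, -1.84698906e-04,
        6.74491923e-03, -2.90271794e-05]), 'tool_pos': array([0.23603921, 0.57804174, 0.23004905]), 'tool_rot': array([-3.06595613e-04,  1.92668242e-01,  9.81263408e-01, -9.89333821e-04]), 'contact_force': array([ 1.03746901, -0.44837675, -0.88053508]), 'ft_torque': array([ 0.00915526,  0.00873221, -0.0187402 ]), 'grasp_force': 0.0, 'gripper_width': 0.998877476756431}
top {'fov_y': 45.86890310703736, 'cx': 312.1617148164134, 'cy': 237.73840296853697, 'pose': array([[-1.79736335e-02,  9.89284620e-01, -1.44889228e-01,
         3.65078056e-01],
       [-9.99838409e-01, -1.78306091e-02,  2.28575837e-03,
         3.01746758e-02],
       [-3.22197583e-04,  1.44906898e-01,  9.89445242e-01,
         1.20080093e+00],
       [ 
[... 2475 characters left out ...]
5] top [0.571 0.246 0.015]
meter 0.77 [410. 210.] 2198 mean [ 0.789 -0.011  0.031] top [ 0.798 -0.001  0.045]
jar 0.59 [363. 429.] 1125 mean [ 0.33  -0.311  0.038] top [ 0.335 -0.307  0.05 ]
jar 0.44 [343. 214.] 427 mean [0.66  0.079 0.026] top [0.663 0.082 0.054]
{'fov_y': 65.70646984690485, 'cx': 319.8822500293679, 'cy': 232.00130297180235, 'T_tool_cam': array([[ 1.19643192e-05,  9.44609336e-01,  3.28196897e-01,
         8.55670105e-02],
       [ 9.99999481e-01, -3.45499470e-04,  9.57954554e-04,
         5.10035726e-04],
       [ 1.01828467e-03,  3.28196715e-01, -9.44608850e-01,
        -1.43787186e-01],
       [ 0.00000000e+00,  0.00000000e+00,  0.00000000e+00,
         1.00000000e+00]])}
```

```bash
python3 - <<'E'
from h import *
im=np.load("top0.npz")["im"]
cv2.imwrite("pics/t1.png",cv2.resize(im[90:330,130:500],None,fx=2.16,fy=2.16,interpolation=cv2.INTER_CUBIC)[:,:,::-1])
E
```

```text
(no output)
```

View pics/t1.png

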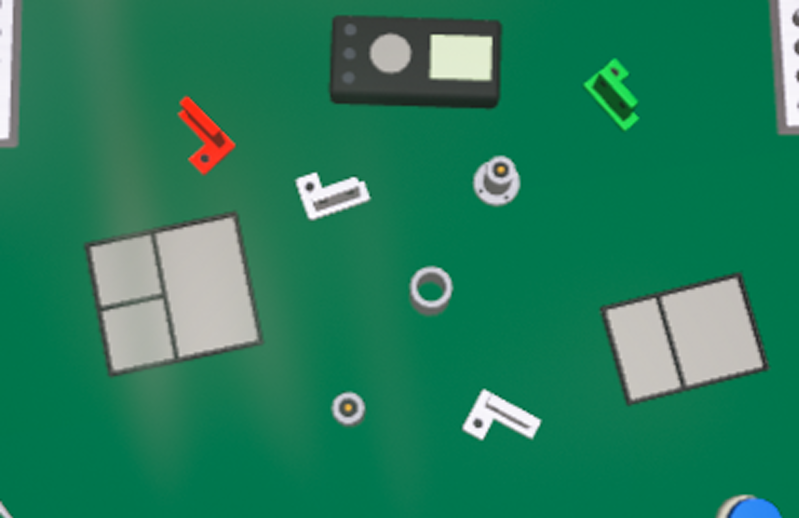

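The crop shows two silver brackets. The one at px (281,185) has its side leg to the left when viewed along the web, so it's the left-hand one. The one at (360,284) has it to the right, so it's right-hand. The green (410,133) and red (223,158) brackets are look-alikes. Plain sensor is at (289,282), flanged at (357,177) and sleeve at (329,220). The small bays are on the +y side of both trays.

```bash
cat > fit.py <<'E'
from h import *
def run():
    for c in("top","side"):
        z=np.load(c+"0.npz"); im,d=z["im"],z["d"]; P=cloud(c,d)
        for n,ctr,R in(("L",(.662,.085),.05),("R",(.442,-.075),.05)):
            m=(np.hypot(P[...,0]-ctr[0],P[...,1]-ctr[1])<R)
            q=P[m]; w=q[(q[:,2]>.042)][:,:2].astype(np.float32); r=cv2.minAreaRect(w)
            mu=w.mean(0); ev=np.linalg.svd(w-mu,full_matrices=False)[2][0]
            f=q[(q[:,2]>.006)&(q[:,2]<.02)][:,:2].mean(0)
            print(c,n,"web",mu.round(4),np.degrees(np.arctan2(ev[1],ev[0])).round(1),"rect",np.round(r[0],4),np.round(r[1],3),"foot",f.round(3),len(w))
        for n,ctr,R in(("two",(.518,-.257),.10),("three",(.571,.245),.115)):
            m=(np.hypot(P[...,0]-ctr[0],P[...,1]-ctr[1])<R)&(P[...,2]<.03)
            g=im.astype(int); green=(g[...,1]-g[...,0]>25)
            m&=~green
            m=cv2.morphologyEx(m.astype(np.uint8),cv2.MORPH_OPEN,np.ones((3,3)))>0
            k,lab,st,_=cv2.connectedComponentsWithStats(m.astype(np.uint8)); m=lab==1+st[1:,4].argmax()
            r=cv2.minAreaRect(P[m][:,:2].astype(np.float32)); print(c,n,np.round(r[0],4),np.round(r[1],3),round(r[2],1))
        for n,ctr in(("plain",(.45,.07)),("flanged",(.677,-.078)),("sleeve",(.564,-.01))):
            q=P[(np.hypot(P[...,0]-ctr[0],P[...,1]-ctr[1])<.035)]; w=q[q[:,2]>.046][:,:2].astype(np.float32)
            print(c,n,np.round(cv2.minEnclosingCircle(w),4) if 0 else (np.round(cv2.minEnclosingCircle(w)[0],4),round(cv2.minEnclosingCircle(w)[1],4)),np.median(q[q[:,2]>.046][:,2]).round(4))
run()
E
python3 fit.py
```

```text
top L web [0.662 0.082] -71.9 rect [0.6625 0.0823] [0.011 0.048] foot [0.664 0.092] 125
top R web [ 0.4461 -0.0818] -119.9 rect [ 0.4463 -0.082 ] [0.047 0.01 ] foot [ 0.441 -0.068] 123
top two [ 0.5168 -0.2573] [0.099 0.143] 12.9
top three [0.5705 0.2451] [0.136 0.154] 11.1
top plain (array([0.4515, 0.0717]), 0.0148) 0.0521
top flanged (array([ 0.6786, -0.078 ]), 0.0144) 0.0521
top sleeve (array([ 0.5649, -0.0088]), 0.0205) 0.0513
side L web [0.6614 0.0807] -70.4 rect [0.6629 0.0826] [0.015 0.047] foot [0.659 0.079] 113
side R web [ 0.4447 -0.0843] -119.2 rect [ 0.4458 -0.0834] [0.049 0.01 ] foot [ 0.438 -0.073] 129
side two [ 0.5167 -0.2588] [0.101 0.143] 13.2
side three [0.57   0.2432] [0.139 0.154] 11.3
side plain (array([0.451 , 0.0719]), 0.0166) 0.0525
side flanged (array([ 0.6776, -0.0792]), 0.0161) 0.0523
side sleeve (array([ 0.5647, -0.0092]), 0.0211) 0.0516
```

```bash
cat > plan.py <<'E'
# usage: plan.py x y z psi [; x y z psi ...]  -> deltas per call in tool axes/units
import sys; from h import *
from scipy.spatial.transform import Rotation as R
s=manip.state(); q=s["tool_rot"]; M=R.from_quat([q[1],q[2],q[3],q[0]]).as_matrix()
p=np.array(s["tool_pos"]); psi=np.degrees(np.arctan2(M[1,1],M[0,1]))
print("t",round(s["time"],1),"at",p.round(4),"psi",psi.round(1),"q6",np.degrees(s["joint_pos"][5]).round(0),"w",round(s["gripper_width"],3))
for leg in " ".join(sys.argv[1:]).split(";"):
    x,y,z,t=map(float,leg.split()); D=np.array([x,y,z])-p; dt=t-psi; dt=(dt+90)%180-90 if abs(dt)>135 else dt
    n=max(1,int(np.ceil(max(np.linalg.norm(D)/.165,abs(dt)/44))))
    while 1:
        out=[];pp,ps=p.copy(),psi; 
        for i in range(n):
            a=np.radians(ps); ty=np.array([np.cos(a),np.sin(a),0]); tx=np.array([-np.sin(a),np.cos(a),0])
            d=p+D*(i+1)/n-pp; v=np.array([d@tx,d@ty,-d[2]])/.12; v=np.r_[v,-dt/n/45].round(3)
            out.append((v,int(np.ceil(max(np.linalg.norm(d)/.0625,abs(dt/n)/10.7)))))
            w=v[:3]*.12; pp=pp+tx*w[0]+ty*w[1]-np.array([0,0,w[2]]); ps-=v[3]*45
        if all(abs(v).max()<=1 for v,_ in out): break
        n+=1
    for v,r in out: print(v.tolist(),"rows",r)
    p,psi=pp,ps
    print(" ->",p.round(4),round(psi,1))
E
python3 plan.py ".6625 .0823 .10 18; .6625 .0823 .018 18"
```

```text
t 1.1 at [0.2363 0.5785 0.2313] psi 67.8 q6 -7.0 w 1.0
[-0.809, -0.414, 0.182, 0.184] rows 2
[-0.859, -0.294, 0.183, 0.184] rows 2
[-0.894, -0.166, 0.182, 0.184] rows 2
[-0.907, -0.037, 0.182, 0.184] rows 2
[-0.904, 0.095, 0.183, 0.184] rows 2
[-0.88, 0.224, 0.182, 0.184] rows 2
 -> [0.6625 0.0823 0.1   ] 18.1
[-0.0, 0.0, 0.683, 0.002] rows 2
 -> [0.6625 0.0823 0.018 ] 18.0
```

>>> servo_tool(motion=[1,-0.81,-0.41,0.18,0.184,1,-0.81,-0.41,0.18,0.184,1,-0.81,-0.41,0.18,0.184])

```text
time: 1.48
tool_pos: [0.309, 0.4941, 0.2086]
tool_rot: [-0.0, 0.265, 0.964, -0.001]
contact_force: [-0.7, 0.4, -0.2]
gripper_width: 1.003
grasp_force: 0.0
```

>>> servo_tool(motion=[1,-0.86,-0.29,0.18,0.184,1,-0.86,-0.29,0.18,0.184,1,-0.86,-0.29,0.18,0.184])

```text
time: 1.85
tool_pos: [0.3799, 0.4126, 0.1875]
tool_rot: [-0.0, 0.334, 0.943, -0.0]
contact_force: [-0.3, 0.3, -0.3]
gripper_width: 0.995
grasp_force: 0.0
```

>>> servo_tool(motion=[1,-0.89,-0.17,0.18,0.184,1,-0.89,-0.17,0.18,0.184,1,-0.89,-0.17,0.18,0.184])

```text
time: 2.22
tool_pos: [0.4502, 0.3305, 0.1662]
tool_rot: [-0.0, 0.4, 0.916, -0.0]
contact_force: [-0.3, -0.7, 0.8]
gripper_width: 1.0
grasp_force: 0.0
```

>>> servo_tool(motion=[1,-0.91,-0.04,0.18,0.184,1,-0.91,-0.04,0.18,0.184,1,-0.91,-0.04,0.18,0.184])

```text
time: 2.6
tool_pos: [0.521, 0.2478, 0.1448]
tool_rot: [-0.0, 0.465, 0.885, 0.0]
contact_force: [-0.5, 1.2, 0.6]
gripper_width: 1.003
grasp_force: 0.0
```

>>> servo_tool(motion=[1,-0.9,0.1,0.18,0.184,1,-0.9,0.1,0.18,0.184,1,-0.9,0.1,0.18,0.184])

```text
time: 2.98
tool_pos: [0.5923, 0.1663, 0.1232]
tool_rot: [-0.0, 0.528, 0.849, 0.0]
contact_force: [-0.6, -0.2, 0.7]
gripper_width: 1.005
grasp_force: 0.0
```

>>> servo_tool(motion=[1,-0.88,0.22,0.18,0.184,1,-0.88,0.22,0.18,0.184,1,-0.88,0.22,0.18,0.184,1,-0.88,0.22,0.18,0.184])

```text
time: 3.48
tool_pos: [0.6616, 0.0855, 0.1022]
tool_rot: [-0.0, 0.586, 0.81, 0.0]
contact_force: [-0.6, 0.4, -0.2]
gripper_width: 0.997
grasp_force: 0.0
```

```bash
python3 - <<'E'
from h import *
im,d=eyes.grab_frame("wrist"); save("w1",im)
E
python3 plan.py ".6625 .0823 .018 18"
```

```text
t 3.5 at [0.6616 0.0855 0.1023] psi 18.2 q6 -17.0 w 0.999
[-0.028, -0.001, 0.703, 0.005] rows 2
 -> [0.6625 0.0823 0.018 ] 18.0
```

View pics/w1.png

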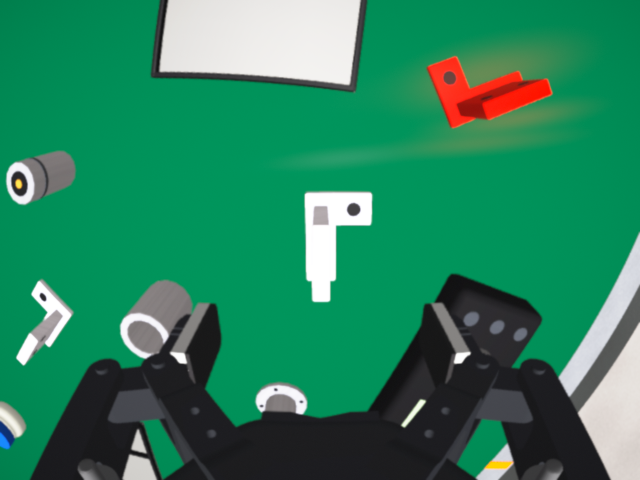

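The wrist view shows the silver left bracket centred between the fingers at (320,250), with its web along tool x. The red one is well clear at (490,90). Descending and gripping.

>>> servo_tool(motion=[1,-0.03,0,0.7,0,1,-0.03,0,0.7,0,1,-0.03,0,0.7,0,1,-0.03,0,0.7,0])

```text
time: 4.03
tool_pos: [0.6647, 0.0801, 0.02]
tool_rot: [0.001, 0.587, 0.81, 0.001]
contact_force: [-0.3, -0.3, -0.3]
gripper_width: 1.0
grasp_force: 0.0
```

>>> servo_tool(motion=[-1,0,0,0,0,-1,0,0,0,0,-1,0,0,0,0,-1,0,0,0,0,-1,0,0,0,0])

```text
time: 4.65
tool_pos: [0.6634, 0.0796, 0.0179]
tool_rot: [0.0, 0.587, 0.81, 0.0]
contact_force: [0.2, -0.1, 1.5]
gripper_width: 0.107
grasp_force: 58.8
```

>>> servo_tool(motion=[-1,0,0,-0.7,0,-1,0,0,-0.7,0,-1,0,0,-0.7,0,-1,0,0,-0.7,0])

```text
time: 5.15
tool_pos: [0.6618, 0.0796, 0.0992]
tool_rot: [-0.001, 0.587, 0.81, -0.001]
contact_force: [-1.1, 1.0, -2.1]
gripper_width: 0.107
grasp_force: 59.0
```

```bash
python3 plan.py ".5206 -.2736 .10 -77;.5206 -.2736 .022 -77"
```

```text
t 5.2 at [0.6618 0.0796 0.0992] psi 18.1 q6 -18.0 w 0.107
[-0.608, -0.508, -0.002, 0.528] rows 3
[-0.761, -0.22, -0.001, 0.528] rows 3
[-0.786, 0.105, -0.002, 0.528] rows 3
[-0.676, 0.412, -0.001, 0.528] rows 3
 -> [ 0.5206 -0.2735  0.1   ] -76.9
[-0.0, 0.001, 0.65, 0.001] rows 2
 -> [ 0.5206 -0.2736  0.022 ] -77.0
```

>>> servo_tool(motion=[-1,-0.61,-0.51,0,0.528,-1,-0.61,-0.51,0,0.528,-1,-0.61,-0.51,0,0.528])

```text
time: 5.52
tool_pos: [0.6252, -0.0109, 0.0983]
tool_rot: [-0.002, 0.743, 0.669, -0.002]
contact_force: [0.5, 1.2, -0.5]
gripper_width: 0.106
grasp_force: 59.1
```

>>> servo_tool(motion=[-1,-0.76,-0.22,0,0.528,-1,-0.76,-0.22,0,0.528,-1,-0.76,-0.22,0,0.528])

```text
time: 5.9
tool_pos: [0.59, -0.0988, 0.0985]
tool_rot: [-0.002, 0.865, 0.502, -0.002]
contact_force: [-0.1, 0.6, -1.8]
gripper_width: 0.108
grasp_force: 59.1
```

>>> servo_tool(motion=[-1,-0.79,0.1,0,0.528,-1,-0.79,0.1,0,0.528,-1,-0.79,0.1,0,0.528])

```text
time: 6.28
tool_pos: [0.554, -0.187, 0.0987]
tool_rot: [-0.002, 0.95, 0.313, -0.002]
contact_force: [0.2, 0.2, -1.9]
gripper_width: 0.108
grasp_force: 59.1
```

>>> servo_tool(motion=[-1,-0.68,0.41,0,0.528,-1,-0.68,0.41,0,0.528,-1,-0.68,0.41,0,0.528,-1,-0.68,0.41,0,0.528,-1,-0.68,0.41,0,0.528])

```text
time: 6.9
tool_pos: [0.52, -0.273, 0.1001]
tool_rot: [-0.001, 0.993, 0.114, -0.001]
contact_force: [-0.5, 0.9, -1.2]
gripper_width: 0.107
grasp_force: 59.1
```

```bash
python3 plan.py ".5206 -.2736 .022 -77; .5206 -.2736 .10 -77; .4513 .0718 .1 13; .4513 .0718 .018 13"
```

```text
t 6.9 at [ 0.52   -0.273   0.1001] psi -76.9 q6 42.0 w 0.107
[0.004, 0.006, 0.651, 0.003] rows 2
 -> [ 0.5206 -0.2736  0.022 ] -77.0
[-0.0, -0.0, -0.65, -0.0] rows 2
 -> [ 0.5206 -0.2736  0.1   ] -77.0
[0.028, -0.978, 0.0, -0.667] rows 3
[0.514, -0.833, 0.0, -0.667] rows 3
[0.861, -0.465, 0.0, -0.667] rows 3
 -> [0.4513 0.0718 0.1   ] 13.0
[0.0, 0.0, 0.683, 0.001] rows 2
 -> [0.4513 0.0718 0.018 ] 13.0
```

>>> servo_tool(motion=[-1,0,0,0.5,0,-1,0,0,0.5,0,-1,0,0,0.65,0,-1,0,0,0.65,0,-1,0,0,0.65,0])

```text
time: 7.52
tool_pos: [0.5216, -0.2744, 0.0251]
tool_rot: [0.001, 0.994, 0.114, 0.001]
contact_force: [0.3, -0.2, -1.0]
gripper_width: 0.107
grasp_force: 59.1
```

>>> servo_tool(motion=[-0.3,0,0,0,0,-0.3,0,0,0,0,-0.3,0,0,0,0,-0.3,0,0,-0.65,0,-0.3,0,0,-0.65,0])

```text
time: 8.15
tool_pos: [0.5231, -0.2756, 0.1067]
tool_rot: [0.003, 0.994, 0.114, 0.003]
contact_force: [0.5, 0.2, -0.3]
gripper_width: 0.349
grasp_force: 0.0
```

>>> servo_tool(motion=[1,0.03,-0.98,0,-0.667,1,0.03,-0.98,0,-0.667,1,0.03,-0.98,0,-0.667])

```text
time: 8.52
tool_pos: [0.4963, -0.1553, 0.1008]
tool_rot: [-0.001, 0.929, 0.371, -0.0]
contact_force: [0.5, -0.3, -0.6]
gripper_width: 0.965
grasp_force: 0.0
```

>>> servo_tool(motion=[1,0.51,-0.83,0,-0.667,1,0.51,-0.83,0,-0.667,1,0.51,-0.83,0,-0.667])

```text
time: 8.9
tool_pos: [0.473, -0.041, 0.101]
tool_rot: [-0.001, 0.801, 0.599, -0.0]
contact_force: [1.1, -0.6, 0.0]
gripper_width: 0.999
grasp_force: 0.0
```

>>> servo_tool(motion=[1,0.86,-0.47,0,-0.667,1,0.86,-0.47,0,-0.667,1,0.86,-0.47,0,-0.667,1,0.86,-0.47,0,-0.667,1,0.86,-0.47,0,-0.667])

```text
time: 9.52
tool_pos: [0.4504, 0.0708, 0.1017]
tool_rot: [0.0, 0.623, 0.782, -0.0]
contact_force: [-0.1, -0.2, -0.4]
gripper_width: 0.997
grasp_force: 0.0
```

```bash
python3 plan.py ".4513 .0718 .018 13;.4513 .0718 .1 13; .5075 -.217 .1 13;.5075 -.217 .022 13"; python3 - <<'E'
from h import *
im,d=eyes.grab_frame("side"); cv2.imwrite("pics/s2.png",cv2.resize(im[230:420,300:520],None,fx=2.5,fy=2.5)[:,:,::-1])
E
```

```text
t 9.5 at [0.4504 0.0708 0.1017] psi 12.9 q6 -13.0 w 0.997
[0.007, 0.009, 0.697, -0.001] rows 2
 -> [0.4513 0.0718 0.018 ] 13.0
[-0.0, 0.0, -0.683, -0.0] rows 2
 -> [0.4513 0.0718 0.1   ] 13.0
[-0.817, -0.028, -0.0, -0.0] rows 2
[-0.817, -0.028, -0.0, -0.0] rows 2
[-0.817, -0.028, -0.0, -0.0] rows 2
 -> [ 0.5075 -0.217   0.1   ] 13.0
[0.0, -0.0, 0.65, -0.0] rows 2
 -> [ 0.5075 -0.217   0.022 ] 13.0
```

View pics/s2.png

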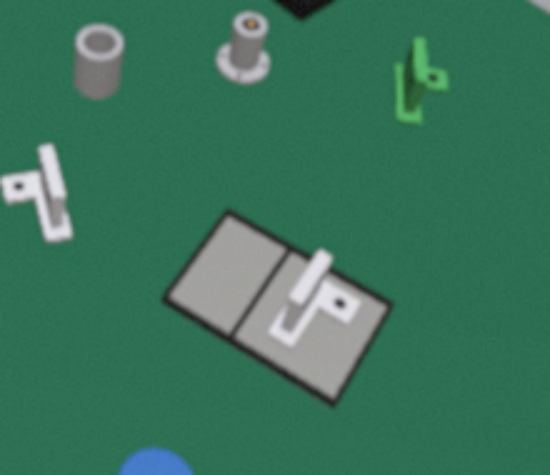

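The left bracket stands flat in the wide bay of tray two (crop (310,300)). Next is the plain sensor.

>>> servo_tool(motion=[1,0.01,0.01,0.7,0,1,0.01,0.01,0.7,0,1,0.01,0.01,0.7,0,1,0.01,0.01,0.7,0])

```text
time: 10.07
tool_pos: [0.4524, 0.0722, 0.0189]
tool_rot: [0.001, 0.622, 0.783, 0.001]
contact_force: [-0.5, 0.2, -0.4]
gripper_width: 1.001
grasp_force: 0.0
```

>>> servo_tool(motion=[-1,0,0,0,0,-1,0,0,0,0,-1,0,0,0,0,-1,0,0,0,0,-1,0,0,0,0])

```text
time: 10.7
tool_pos: [0.4518, 0.0726, 0.0185]
tool_rot: [0.0, 0.622, 0.783, 0.0]
contact_force: [-2.2, -0.3, 5.6]
gripper_width: 0.327
grasp_force: 59.2
```

>>> servo_tool(motion=[-1,0,0,-0.7,0,-1,0,0,-0.7,0,-1,0,0,-0.7,0])

```text
time: 11.08
tool_pos: [0.4524, 0.0727, 0.1032]
tool_rot: [0.001, 0.622, 0.783, 0.001]
contact_force: [-0.0, 0.0, -1.8]
gripper_width: 0.333
grasp_force: 59.6
```

>>> servo_tool(motion=[-1,-0.82,-0.03,0,0,-1,-0.82,-0.03,0,0,-1,-0.82,-0.03,0,0])

```text
time: 11.45
tool_pos: [0.4688, -0.0255, 0.0993]
tool_rot: [-0.002, 0.623, 0.782, -0.001]
contact_force: [0.1, -0.1, -1.1]
gripper_width: 0.335
grasp_force: 59.6
```

>>> servo_tool(motion=[-1,-0.82,-0.03,0,0,-1,-0.82,-0.03,0,0,-1,-0.82,-0.03,0,0])

```text
time: 11.82
tool_pos: [0.4881, -0.1213, 0.0999]
tool_rot: [-0.001, 0.623, 0.782, -0.0]
contact_force: [-0.2, 0.3, -1.1]
gripper_width: 0.333
grasp_force: 59.6
```

>>> servo_tool(motion=[-1,-0.82,-0.03,0,0,-1,-0.82,-0.03,0,0,-1,-0.82,-0.03,0,0,-1,-0.82,-0.03,0,0,-1,-0.82,-0.03,0,0])

```text
time: 12.45
tool_pos: [0.5072, -0.2155, 0.101]
tool_rot: [-0.001, 0.621, 0.784, 0.0]
contact_force: [0.2, -0.7, -1.8]
gripper_width: 0.335
grasp_force: 59.7
```

```bash
python3 plan.py ".5075 -.217 .022 13;.5075 -.217 .1 13; .678 -.0785 .1 -60;.678 -.0785 .018 -60"
```

```text
t 12.4 at [ 0.5072 -0.2155  0.101 ] psi 13.2 q6 -44.0 w 0.335
[-0.013, -0.0, 0.658, 0.005] rows 2
 -> [ 0.5076 -0.217   0.022 ] 13.0
[0.0, -0.0, -0.65, -0.0] rows 2
 -> [ 0.5076 -0.217   0.1   ] 13.0
[0.403, 0.822, 0.0, 0.811] rows 4
[0.812, 0.421, 0.0, 0.811] rows 4
 -> [ 0.678  -0.0785  0.1   ] -60.0
[0.0, -0.0, 0.683, -0.0] rows 2
 -> [ 0.678  -0.0785  0.018 ] -60.0
```

>>> servo_tool(motion=[-1,-0.01,0,0.5,0,-1,-0.01,0,0.5,0,-1,-0.01,0,0.66,0,-1,-0.01,0,0.66,0,-1,-0.01,0,0.66,0])

```text
time: 13.08
tool_pos: [0.5088, -0.219, 0.0238]
tool_rot: [0.001, 0.622, 0.783, 0.0]
contact_force: [-0.2, 0.3, -1.6]
gripper_width: 0.333
grasp_force: 60.0
```

>>> servo_tool(motion=[0.3,0,0,0,0,0.3,0,0,0,0,0.3,0,0,0,0,0.3,0,0,-0.65,0,0.3,0,0,-0.65,0])

```text
time: 13.7
tool_pos: [0.5104, -0.2201, 0.1053]
tool_rot: [0.004, 0.622, 0.783, 0.001]
contact_force: [0.1, -0.9, 0.3]
gripper_width: 0.65
grasp_force: 0.0
```

>>> servo_tool(motion=[1,0.4,0.82,0,0.811,1,0.4,0.82,0,0.811,1,0.4,0.82,0,0.811,1,0.4,0.82,0,0.811])

```text
time: 14.2
tool_pos: [0.5931, -0.1487, 0.1]
tool_rot: [-0.0, 0.836, 0.548, -0.0]
contact_force: [0.2, -0.6, -0.6]
gripper_width: 0.998
grasp_force: 0.0
```

>>> servo_tool(motion=[1,0.81,0.42,0,0.811,1,0.81,0.42,0,0.811,1,0.81,0.42,0,0.811,1,0.81,0.42,0,0.811,1,0.81,0.42,0,0.811])

```text
time: 14.82
tool_pos: [0.6775, -0.0801, 0.0999]
tool_rot: [-0.0, 0.966, 0.26, -0.0]
contact_force: [0.2, 0.1, 0.3]
gripper_width: 0.998
grasp_force: 0.0
```

```bash
python3 plan.py ".678 -.0785 .018 -60;.678 -.0785 .1 -60; .594 .292 .1 -79;.594 .292 .022 -79"; python3 - <<'E'
from h import *
im,d=eyes.grab_frame("side"); cv2.imwrite("pics/s3.png",cv2.resize(im[230:420,300:520],None,fx=2.5,fy=2.5)[:,:,::-1])
E
```

```text
t 14.8 at [ 0.6775 -0.0801  0.0999] psi -59.8 q6 47.0 w 0.998
[0.01, -0.009, 0.683, 0.004] rows 2
 -> [ 0.678  -0.0785  0.018 ] -60.0
[0.0, -0.0, -0.683, 0.0] rows 2
 -> [ 0.678  -0.0785  0.0999] -60.0
[0.234, -0.756, -0.0, 0.106] rows 2
[0.171, -0.773, -0.0, 0.106] rows 2
[0.106, -0.784, -0.0, 0.106] rows 2
[0.04, -0.791, -0.0, 0.106] rows 2
 -> [0.594  0.292  0.0999] -79.1
[0.0, 0.0, 0.65, -0.002] rows 2
 -> [0.594  0.292  0.0219] -79.0
```

View pics/s3.png

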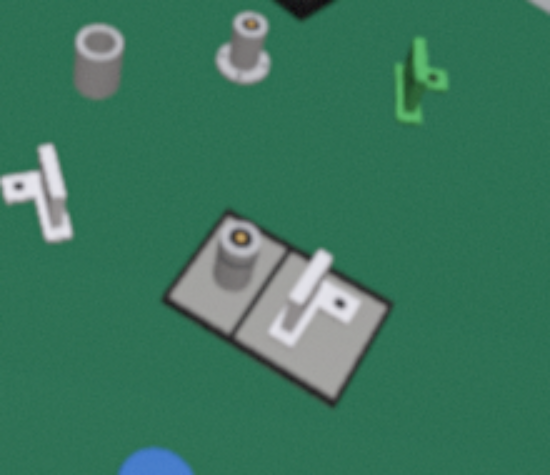

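The plain sensor stands in the narrow bay (crop (237,255)). Next is the flanged sensor.

>>> servo_tool(motion=[1,0.01,-0.01,0.68,0,1,0.01,-0.01,0.68,0,1,0.01,-0.01,0.68,0,1,0.01,-0.01,0.68,0])

```text
time: 15.38
tool_pos: [0.6797, -0.079, 0.0211]
tool_rot: [0.001, 0.966, 0.26, 0.001]
contact_force: [0.6, 0.3, 0.6]
gripper_width: 1.006
grasp_force: 0.0
```

>>> servo_tool(motion=[-1,0,0,0,0,-1,0,0,0,0,-1,0,0,0,0,-1,0,0,0,0,-1,0,0,0,0])

```text
time: 16.0
tool_pos: [0.6787, -0.0787, 0.0197]
tool_rot: [0.0, 0.966, 0.26, 0.001]
contact_force: [-0.3, 0.4, 3.8]
gripper_width: 0.309
grasp_force: 59.1
```

>>> servo_tool(motion=[-1,0,0,-0.68,0,-1,0,0,-0.68,0,-1,0,0,-0.68,0])

```text
time: 16.38
tool_pos: [0.6792, -0.0789, 0.1021]
tool_rot: [0.001, 0.966, 0.26, 0.001]
contact_force: [0.5, 0.2, -2.6]
gripper_width: 0.312
grasp_force: 59.4
```

>>> servo_tool(motion=[-1,0.23,-0.76,0,0.106,-1,0.23,-0.76,0,0.106,-1,0.23,-0.76,0,0.106])

```text
time: 16.75
tool_pos: [0.6536, 0.0165, 0.0968]
tool_rot: [-0.001, 0.975, 0.221, -0.003]
contact_force: [-0.0, -0.5, -1.4]
gripper_width: 0.312
grasp_force: 59.9
```

>>> servo_tool(motion=[-1,0.17,-0.77,0,0.106,-1,0.17,-0.77,0,0.106,-1,0.17,-0.77,0,0.106])

```text
time: 17.12
tool_pos: [0.6336, 0.1074, 0.0981]
tool_rot: [-0.0, 0.984, 0.18, -0.002]
contact_force: [-0.3, 0.0, -2.5]
gripper_width: 0.306
grasp_force: 60.1
```

>>> servo_tool(motion=[-1,0.11,-0.78,0,0.106,-1,0.11,-0.78,0,0.106,-1,0.11,-0.78,0,0.106])

```text
time: 17.5
tool_pos: [0.6139, 0.1989, 0.0989]
tool_rot: [0.0, 0.99, 0.138, -0.001]
contact_force: [0.2, -1.1, -2.1]
gripper_width: 0.31
grasp_force: 60.2
```

>>> servo_tool(motion=[-1,0.04,-0.79,0,0.106,-1,0.04,-0.79,0,0.106,-1,0.04,-0.79,0,0.106,-1,0.04,-0.79,0,0.106,-1,0.04,-0.79,0,0.106])

```text
time: 18.12
tool_pos: [0.594, 0.2893, 0.1001]
tool_rot: [0.0, 0.995, 0.095, -0.0]
contact_force: [-0.6, -0.3, -1.3]
gripper_width: 0.309
grasp_force: 60.3
```

```bash
python3 plan.py ".594 .292 .022 -79;.594 .292 .1 -79; .565 -.009 .1 -60;.565 -.009 .018 -60"
```

```text
t 18.1 at [0.594  0.2893 0.1001] psi -79.1 q6 99.0 w 0.309
[0.004, -0.022, 0.651, -0.002] rows 2
 -> [0.594 0.292 0.022] -79.0
[0.0, 0.0, -0.65, 0.0] rows 2
 -> [0.594 0.292 0.1  ] -79.0
[-0.239, 0.805, -0.0, -0.141] rows 2
[-0.326, 0.775, -0.0, -0.141] rows 2
[-0.409, 0.733, -0.0, -0.141] rows 2
 -> [ 0.565 -0.009  0.1  ] -60.0
[-0.0, -0.0, 0.683, 0.001] rows 2
 -> [ 0.565 -0.009  0.018] -60.0
```

>>> servo_tool(motion=[-1,0,-0.01,0.5,0,-1,0,-0.01,0.5,0,-1,0,-0.01,0.65,0,-1,0,-0.01,0.65,0,-1,0,-0.01,0.65,0])

```text
time: 18.75
tool_pos: [0.594, 0.2925, 0.0238]
tool_rot: [-0.0, 0.995, 0.096, 0.001]
contact_force: [-0.1, 0.3, -1.6]
gripper_width: 0.313
grasp_force: 60.4
```

>>> servo_tool(motion=[0.2,0,0,0,0,0.2,0,0,0,0,0.2,0,0,0,0,0.2,0,0,-0.65,0,0.2,0,0,-0.65,0])

```text
time: 19.38
tool_pos: [0.5961, 0.2935, 0.106]
tool_rot: [-0.001, 0.995, 0.096, 0.004]
contact_force: [1.4, 0.1, -0.7]
gripper_width: 0.598
grasp_force: 0.0
```

>>> servo_tool(motion=[1,-0.24,0.81,0,-0.141,1,-0.24,0.81,0,-0.141,1,-0.24,0.81,0,-0.141])

```text
time: 19.75
tool_pos: [0.5832, 0.1893, 0.1002]
tool_rot: [0.0, 0.989, 0.149, -0.0]
contact_force: [0.1, 0.4, 0.1]
gripper_width: 0.997
grasp_force: 0.0
```

>>> servo_tool(motion=[1,-0.33,0.78,0,-0.141,1,-0.33,0.78,0,-0.141,1,-0.33,0.78,0,-0.141])

```text
time: 20.12
tool_pos: [0.5738, 0.0891, 0.1004]
tool_rot: [-0.0, 0.979, 0.204, 0.0]
contact_force: [-0.2, 0.3, -0.0]
gripper_width: 0.996
grasp_force: 0.0
```

>>> servo_tool(motion=[1,-0.41,0.73,0,-0.141,1,-0.41,0.73,0,-0.141,1,-0.41,0.73,0,-0.141,1,-0.41,0.73,0,-0.141,1,-0.41,0.73,0,-0.141])

```text
time: 20.75
tool_pos: [0.5641, -0.0082, 0.1005]
tool_rot: [-0.0, 0.966, 0.26, 0.0]
contact_force: [0.3, -0.8, -0.3]
gripper_width: 0.999
grasp_force: 0.0
```

```bash
python3 plan.py ".565 -.009 .018 -60;.565 -.009 .1 -60; .5295 .279 .1 -79;.5295 .279 .022 -79"; python3 - <<'E'
from h import *
im,d=eyes.grab_frame("top"); cv2.imwrite("pics/t4.png",cv2.resize(im[150:300,140:290],None,fx=3,fy=3)[:,:,::-1])
E
```

```text
t 20.8 at [ 0.5641 -0.0082  0.1005] psi -59.8 q6 51.0 w 0.999
[0.003, 0.009, 0.687, 0.004] rows 2
 -> [ 0.565  -0.0089  0.018 ] -60.0
[-0.0, 0.0, -0.683, -0.0] rows 2
 -> [ 0.565  -0.0089  0.1   ] -60.0
[0.315, -0.742, -0.0, 0.141] rows 2
[0.23, -0.772, -0.0, 0.141] rows 2
[0.144, -0.793, -0.0, 0.141] rows 2
 -> [0.5295 0.279  0.1   ] -79.0
[-0.0, -0.0, 0.65, -0.001] rows 2
 -> [0.5295 0.279  0.022 ] -79.0
```

View pics/t4.png

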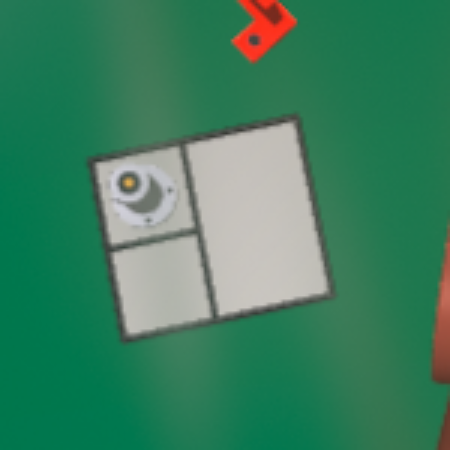

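The flanged sensor sits flat in its small bay (crop (142,192)). Next is the sleeve.

>>> servo_tool(motion=[1,0,0.01,0.68,0,1,0,0.01,0.68,0,1,0,0.01,0.68,0,1,0,0.01,0.68,0])

```text
time: 21.3
tool_pos: [0.566, -0.0108, 0.0208]
tool_rot: [0.001, 0.966, 0.26, 0.001]
contact_force: [0.6, 0.5, 0.1]
gripper_width: 0.999
grasp_force: 0.0
```

>>> servo_tool(motion=[-1,0,0,0,0,-1,0,0,0,0,-1,0,0,0,0,-1,0,0,0,0,-1,0,0,0,0])

```text
time: 21.92
tool_pos: [0.5654, -0.0108, 0.0202]
tool_rot: [0.0, 0.966, 0.259, 0.001]
contact_force: [-1.6, 0.4, 6.3]
gripper_width: 0.451
grasp_force: 60.6
```

>>> servo_tool(motion=[-1,0,0,-0.68,0,-1,0,0,-0.68,0,-1,0,0,-0.68,0])

```text
time: 22.3
tool_pos: [0.5656, -0.011, 0.102]
tool_rot: [0.001, 0.966, 0.259, 0.002]
contact_force: [-0.1, 0.2, -2.3]
gripper_width: 0.454
grasp_force: 61.3
```

>>> servo_tool(motion=[-1,0.32,-0.74,0,0.141,-1,0.32,-0.74,0,0.141,-1,0.32,-0.74,0,0.141])

```text
time: 22.68
tool_pos: [0.5508, 0.0871, 0.0973]
tool_rot: [-0.001, 0.978, 0.207, -0.003]
contact_force: [0.3, -0.4, -1.9]
gripper_width: 0.452
grasp_force: 61.5
```

>>> servo_tool(motion=[-1,0.23,-0.77,0,0.141,-1,0.23,-0.77,0,0.141,-1,0.23,-0.77,0,0.141])

```text
time: 23.05
tool_pos: [0.5399, 0.1817, 0.0984]
tool_rot: [0.0, 0.988, 0.152, -0.002]
contact_force: [0.1, 0.6, -2.3]
gripper_width: 0.457
grasp_force: 61.6
```

>>> servo_tool(motion=[-1,0.14,-0.79,0,0.141,-1,0.14,-0.79,0,0.141,-1,0.14,-0.79,0,0.141,-1,0.14,-0.79,0,0.141,-1,0.14,-0.79,0,0.141])

```text
time: 23.68
tool_pos: [0.5292, 0.2749, 0.0999]
tool_rot: [0.0, 0.995, 0.095, -0.0]
contact_force: [0.8, -0.4, -0.8]
gripper_width: 0.457
grasp_force: 61.7
```

```bash
python3 plan.py ".5295 .279 .022 -79;.5295 .279 .1 -79; .446 -.0825 .1 -29.5;.446 -.0825 .018 -29.5"
```

```text
t 23.7 at [0.5292 0.2749 0.0999] psi -79.1 q6 99.0 w 0.457
[0.009, -0.033, 0.649, -0.002] rows 2
 -> [0.5295 0.279  0.022 ] -79.0
[-0.0, -0.0, -0.65, 0.0] rows 2
 -> [0.5295 0.279  0.1   ] -79.0
[-0.42, 0.941, 0.0, -0.367] rows 2
[-0.67, 0.784, 0.0, -0.367] rows 2
[-0.865, 0.56, 0.0, -0.367] rows 2
 -> [ 0.446  -0.0825  0.1   ] -29.4
[0.0, 0.0, 0.684, 0.001] rows 2
 -> [ 0.446  -0.0825  0.018 ] -29.5
```

>>> servo_tool(motion=[-1,0.01,-0.02,0.5,0,-1,0.01,-0.02,0.5,0,-1,0.01,-0.02,0.65,0,-1,0.01,-0.02,0.65,0,-1,0.01,-0.02,0.65,0])

```text
time: 24.3
tool_pos: [0.5306, 0.2793, 0.0237]
tool_rot: [-0.0, 0.995, 0.096, 0.001]
contact_force: [-0.3, 0.1, -1.2]
gripper_width: 0.454
grasp_force: 61.9
```

>>> servo_tool(motion=[0.4,0,0,0,0,0.4,0,0,0,0,0.4,0,0,0,0,0.4,0,0,-0.65,0,0.4,0,0,-0.65,0])

```text
time: 24.92
tool_pos: [0.5325, 0.2802, 0.1055]
tool_rot: [-0.001, 0.995, 0.096, 0.004]
contact_force: [1.0, 0.0, -0.2]
gripper_width: 0.702
grasp_force: 0.0
```

>>> servo_tool(motion=[1,-0.42,0.94,0,-0.367,1,-0.42,0.94,0,-0.367,1,-0.42,0.94,0,-0.367])

```text
time: 25.3
tool_pos: [0.5006, 0.1558, 0.0997]
tool_rot: [0.0, 0.972, 0.236, -0.001]
contact_force: [0.3, 0.2, 0.2]
gripper_width: 1.002
grasp_force: 0.0
```

>>> servo_tool(motion=[1,-0.67,0.78,0,-0.367,1,-0.67,0.78,0,-0.367,1,-0.67,0.78,0,-0.367])

```text
time: 25.68
tool_pos: [0.4735, 0.0364, 0.1004]
tool_rot: [0.0, 0.928, 0.373, 0.0]
contact_force: [-0.3, 0.0, 0.4]
gripper_width: 0.999
grasp_force: 0.0
```

>>> servo_tool(motion=[1,-0.87,0.56,0,-0.367,1,-0.87,0.56,0,-0.367,1,-0.87,0.56,0,-0.367,1,-0.87,0.56,0,-0.367,1,-0.87,0.56,0,-0.367])

```text
time: 26.3
tool_pos: [0.4461, -0.0808, 0.1004]
tool_rot: [-0.0, 0.863, 0.505, 0.0]
contact_force: [-0.4, 1.1, -0.2]
gripper_width: 1.005
grasp_force: 0.0
```

```bash
python3 plan.py ".446 -.0825 .018 -29.5;.446 -.0825 .1 -29.5; .5787 .2004 .1 -79;.5787 .2004 .022 -79"; python3 - <<'E'
from h import *
im,d=eyes.grab_frame("top"); a=cv2.resize(im[150:300,140:290],(450,450))
im,d=eyes.grab_frame("wrist"); b=cv2.resize(im,(350,262)); c=np.zeros((450,350,3),np.uint8); c[:262]=b
save("t5",np.hstack([a,c]))
E
```

```text
t 26.3 at [ 0.4461 -0.0808  0.1004] psi -29.3 q6 10.0 w 1.005
[-0.012, 0.006, 0.687, 0.004] rows 2
 -> [ 0.446  -0.0825  0.018 ] -29.5
[-0.0, 0.0, -0.683, -0.0] rows 2
 -> [ 0.446  -0.0825  0.0999] -29.5
[0.865, -0.066, -0.0, 0.367] rows 2
[0.811, -0.31, -0.0, 0.367] rows 2
[0.69, -0.527, -0.0, 0.367] rows 2
 -> [0.5787 0.2004 0.0999] -79.1
[-0.0, 0.0, 0.65, -0.001] rows 2
 -> [0.5787 0.2004 0.0219] -79.0
```

View pics/t5.png

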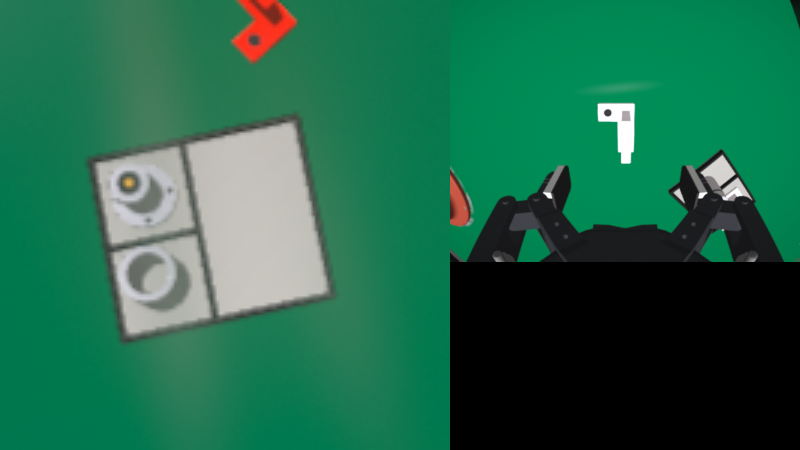

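The sleeve is upright in the other small bay (155,280). The wrist view has the silver right-hand bracket aligned between the fingers (625,125), with its side leg on the opposite side from the left one.

>>> servo_tool(motion=[1,-0.01,0,0.68,0,1,-0.01,0,0.68,0,1,-0.01,0,0.68,0,1,-0.01,0,0.68,0])

```text
time: 26.9
tool_pos: [0.4462, -0.0832, 0.0201]
tool_rot: [0.001, 0.863, 0.505, 0.001]
contact_force: [-0.0, -0.5, 1.6]
gripper_width: 0.997
grasp_force: 0.0
```

>>> servo_tool(motion=[-1,0,0,0,0,-1,0,0,0,0,-1,0,0,0,0,-1,0,0,0,0,-1,0,0,0,0])

```text
time: 27.52
tool_pos: [0.4453, -0.0835, 0.0192]
tool_rot: [0.0, 0.864, 0.504, 0.0]
contact_force: [0.2, 0.5, 2.2]
gripper_width: 0.104
grasp_force: 58.8
```

>>> servo_tool(motion=[-1,0,0,-0.68,0,-1,0,0,-0.68,0,-1,0,0,-0.68,0])

```text
time: 27.9
tool_pos: [0.4462, -0.0839, 0.1022]
tool_rot: [0.002, 0.863, 0.504, 0.001]
contact_force: [0.5, 0.5, -0.2]
gripper_width: 0.102
grasp_force: 58.9
```

>>> servo_tool(motion=[-1,0.86,-0.07,0,0.367,-1,0.86,-0.07,0,0.367,-1,0.86,-0.07,0,0.367])

```text
time: 28.28
tool_pos: [0.4876, 0.0131, 0.0983]
tool_rot: [-0.001, 0.926, 0.377, -0.002]
contact_force: [-0.6, -0.6, -1.6]
gripper_width: 0.108
grasp_force: 58.8
```

>>> servo_tool(motion=[-1,0.81,-0.31,0,0.367,-1,0.81,-0.31,0,0.367,-1,0.81,-0.31,0,0.367])

```text
time: 28.65
tool_pos: [0.5319, 0.1063, 0.0987]
tool_rot: [-0.0, 0.971, 0.24, -0.001]
contact_force: [0.5, 0.2, -0.7]
gripper_width: 0.109
grasp_force: 58.8
```

>>> servo_tool(motion=[-1,0.69,-0.53,0,0.367,-1,0.69,-0.53,0,0.367,-1,0.69,-0.53,0,0.367,-1,0.69,-0.53,0,0.367,-1,0.69,-0.53,0,0.367])

```text
time: 29.28
tool_pos: [0.5756, 0.198, 0.0997]
tool_rot: [0.0, 0.995, 0.096, -0.001]
contact_force: [0.7, -0.4, -0.2]
gripper_width: 0.103
grasp_force: 58.9
```

```bash
python3 plan.py ".5787 .2004 .022 -79"
```

```text
t 29.3 at [0.5756 0.198  0.0997] psi -79.0 q6 91.0 w 0.103
[0.029, -0.014, 0.648, -0.001] rows 2
 -> [0.5787 0.2003 0.022 ] -79.0
```

>>> servo_tool(motion=[-1,0.02,-0.01,0.5,0,-1,0.02,-0.01,0.5,0,-1,0.02,-0.01,0.65,0,-1,0.02,-0.01,0.65,0,-1,0.02,-0.01,0.65,0])

```text
time: 29.9
tool_pos: [0.5793, 0.2014, 0.0239]
tool_rot: [-0.0, 0.995, 0.096, 0.001]
contact_force: [0.3, -0.5, -0.9]
gripper_width: 0.109
grasp_force: 59.1
```

>>> servo_tool(motion=[-0.3,0,0,0,0,-0.3,0,0,0,0,-0.3,0,0,0,0,-0.3,0,0,-0.8,0,-0.3,0,0,-0.8,0])

```text
time: 30.52
tool_pos: [0.5797, 0.2016, 0.1216]
tool_rot: [-0.0, 0.995, 0.096, 0.002]
contact_force: [1.1, -0.2, 0.5]
gripper_width: 0.352
grasp_force: 0.0
```

>>> servo_tool(motion=[-0.3,0,0.3,-0.8,0,-0.3,0,0.3,-0.8,0,-0.3,0,0.3,-0.8,0,-0.3,0,0.3,-0.8,0])

```text
time: 31.02
tool_pos: [0.5848, 0.166, 0.2136]
tool_rot: [-0.0, 0.995, 0.096, -0.001]
contact_force: [0.5, -0.8, 0.4]
gripper_width: 0.349
grasp_force: 0.0
```

```bash
python3 - <<'E'
from h import *
im,d=eyes.grab_frame("side"); save("s6",im[100:450])
np.savez("side0",im=im,d=d)
P=cloud("side",d)
for l in "bracket_left_web bracket_right_web plain_sensor_mid flanged_sensor_mid sleeve_mid meter jar".split():
    for r in models.regions_of("side",l)[:3]:
        q=P[r["mask"]&(d>0)]; hi=q[q[:,2]>q[:,2].max()-.01]
        print(l,round(r["p"],2),hi.mean(0).round(3),q[:,2].max().round(3))
E
```

```text
bracket_left_web 0.91 [ 0.523 -0.275  0.053] 0.057
bracket_left_web 0.88 [ 0.758 -0.198  0.05 ] 0.054
bracket_left_web 0.65 [0.734 0.208 0.05 ] 0.053
bracket_right_web 0.75 [0.58  0.199 0.052] 0.057
plain_sensor_mid 0.86 [ 0.507 -0.221  0.056] 0.06
flanged_sensor_mid 0.62 [0.592 0.29  0.055] 0.06
sleeve_mid 0.56 [0.53  0.274 0.053] 0.058
meter 0.75 [ 0.797 -0.004  0.036] 0.044
jar 0.63 [ 0.334 -0.308  0.045] 0.049
```

View pics/s6.png

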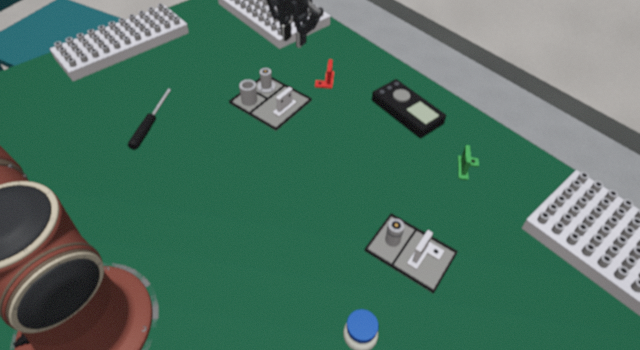

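Both kits are made up, with tops about 3 mm higher than on the bench and the bystanders undisturbed. The gripper at (295,20) is clear of everything.

```bash
python3 -c "
from plant import job_done
print(job_done())"
```

```text
the job is handed in; nothing more can be done
None
```

I made up both kits and handed the job in at about 31 s on the robot's clock: the last image shows all five parts upright in their bays and the meter, jar and screwdriver undisturbed, but the hand-in gave no verdict.

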